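# Hold the cash box unlocked

## Task

Unlock the cooking class's cash box for me: take the key with the square head out of the wooden key stand, push it fully home in the lock on the box's lid (the pins are sticky, so wiggle it a little if it stops short), then turn it a quarter turn clockwise as far as it will go. The lock springs back, so finish while still gripping the key and holding it turned, so that I can lift the lid. Leave the other two keys in the stand, and the spice jar and its lid where they are.

Things in the scene. Friction and masses are not known exactly. Their poses are not given: they have to be found in the camera images.
- key_square: The key to use: steel, black square head 36 mm wide (its y), 10 mm thick (its x), spanning z = +10 to +50 mm. Origin: on its long axis in the underside of the round shoulder (20 mm across, z = 0 to 10 mm); z points up out of the head. Same either way round (half a turn about z). 40 to 85 g. Starts upright in one of the stand's slots, shoulder on the stand's top, yaw that of the stand.
- key_square_bow (a point): Centre of the square head of that key, 30 mm above the key's origin: the place to grip, across the 10 mm thickness (along the key's x).
- key_square_tip (a point): Tip of that key, 22 mm below its origin. Below the shoulder: a round neck 5 mm across down to z = -7 mm, then the flat bit, 14 mm wide (y) and 6 mm thick (x), to z = -19 mm, then a taper to 10 x 2 mm at this tip.
- key_round: Another key, left in the stand: same steel shank, black head is an upright disc 38 mm in diameter and 10 mm thick. Origin as for the square one.
- key_tee: A third key, left in the stand: same steel shank, black head is a T, a bar 40 mm wide, 14 mm tall, 10 mm thick on a slim stem, top at z = +50 mm. Origin as for the square one.
- key_stand: Wooden block fixed to the table, 60 (x) x 190 (y) x 50 mm tall. Three slots in its top at y = -60, 0, +60 mm, each 9 mm (x) x 17 mm (y), 34 mm deep; any key may be in any slot. Origin: centre of its underside, z up. A key must be raised 22 mm to be clear of it.
- cash_box: Grey steel cash box fixed to the table, 180 (x) x 260 (y) x 90 mm tall. Origin: centre of its underside, z up. On its lid a square steel lock plate (52 mm, 5 mm thick) with the keyhole in its middle, 20 mm from the lid's centre towards -x; a low bar handle (top 98 mm above the table) lies along y, 75 mm from the keyhole towards +x.
- keyhole (a point): Middle of the keyhole in the lock plate's upper face, 95 mm above the table, axes as the cash box. An upright slot 8 mm (x) x 16 mm (y), 2 mm chamfer, in the fixed 5 mm plate. The key goes straight down, its y along the box's y (either way round), until its shoulder meets the plate: its origin is then here. Sticky sprung pins resist over the last 10 mm, 6 to 18 N; small turns to and fro push them aside.
- lock_plug (a joint): Angle of the plug under the plate, rad: 0 at rest (its slot in line with the keyhole), growing clockwise seen from above, stop at 1.57. The key can turn only once home (within 2 mm) and cannot be drawn out while turned. A spring turns it back when let go: 0.03 N m at rest, 0.11 N m at the stop. The key has about 0.1 rad of play in the plug.
- spice_jar: Bystander: green glass jar 48 mm in diameter, 85 mm tall. Origin under its centre.
- jar_lid: Bystander: metal jar lid 60 mm in diameter, 12 mm high, lying on the table. Origin under its centre.
Things that resemble listed ones, but are neither listed nor needed, are in the scene too. Leave any orange or turquoise look-alike of the key_square alone.

How it is judged:
By the outcome, as a careful person would: the job done as asked, in the order asked, and still so for the second after the job is handed in, while the arm keeps its last pose, push and grip.
It also fails if it takes over 48 s, if anything falls off the work surface, if the arm or the gripper's body presses on something with over 40 N, if the wrist force passes 120 N, or if a joint passes its speed limit or range.

## Robot

A 7-joint arm with a two-finger parallel gripper is mounted at the origin on the work surface. World frame = base frame: x ahead of the robot, y to its left, z up, the work surface at z = 0. Lengths are in mm, angles in rad, forces in N, time in s.
With the tool pointing down it reaches from about 425 to 875 mm from the base axis. Payload 9.9 kg.
Tool frame: the origin (TCP) lies on the centre line of the jaws, within the pads' length; the fingertips stand 14 mm ahead of it and the grasp point (between the pads) lies 5 mm behind it; z points along the fingers, y is the line along which they close (so a half turn about z gives the same grasp; the last joint's range is limited). The gripper opens to 85 mm and grips with 20 to 120 N. Pads are 22 mm wide; open, the fingers measure 114 mm over their backs; the gripper's body (76 mm by 85 mm) begins 54 mm behind the grasp point. The pads swing forward as they close: fully open they stand 13 mm farther back than shut.
Start: joints at [1.141, 0.576, 0.025, 1.437, -0.015, 1.129, -0.057], TCP at [228.795, -635.045, 245.289] pointing down, gripper open.
Joint ranges: [-2.76, 2.76], [-0.34, 2.15], [-1.52, 1.57], [0.19, 2.46], [-1.09, 4.23], [0.17, 1.99], [-2.82, 2.82]. Speed limits (rad/s): [2.22, 2.22, 3.01, 3.01, 3.14, 3.14, 3.14].

## Interface

Orientations are given as a unit quaternion [w, x, y, z].
In Python, from plant import telemetry, imaging, bot gives the robot as it stands.
- The arm moves only by the tool drive_tool, never from a script. Its argument "moves" is a list of rows, each an object with "turn": the turn, a rotation vector about the tool's x, y, z in degrees, a list of three; "linear": the shift along the tool's x, y, z in mm, a list of three; "fingers": the opening, from -1 (shut) to 1 (fully open). In form: [{"turn": [ax, ay, az], "linear": [tx, ty, tz], "fingers": fingers}, ...]. A call has 1 to 12 rows; each row shifts and turns the commanded pose from where the row before left it, along the tool's axes as they then stand; what a row does not reach is not made up. A row lasts 1/12 s, in which the tool goes at most 41.7 mm and 7.16 degrees, less where a joint would pass 70% of its speed; a pose out of reach is approached as far as the arm can. A call with a gripper value outside its range is refused whole. The fingers move at their own pace and stop on an object; the grip force is fixed at half the most. Time passes only in rows, so rows that do not move let the fingers close. It gives the time, the measured TCP pose, the force, the opening and the grip force at its end, in the units of the state.
- telemetry.get_obs(): the state, without advancing time (a new reading comes with each control period).
- imaging.capture(name): name is "scene" or "top" or "wrist"; returns the picture (480x640x3 uint8, blue, green, red); there is no depth.
- imaging.camera_model(name): a dict with "K" (3x3 intrinsics, pixels), "world_from_camera" (4x4, takes a point from camera to world coordinates). Camera axes: x right, y down, z forward; pixel columns grow to the right and rows downward; lengths in mm; the calibration is good to about 2 mm. A picture is of the moment at which its call begins: read the wrist's pose just before it. camera_model takes no time and is no camera call; for the wrist camera it gives the pose at the moment of the call.
- bot.close_job(): hands the job in; it is judged then, once.
The state is a dict: "time": time; "joint_pos": joint angles; "qd": joint speeds; "effort": joint torques, N m; "ee_pos": TCP position; "tcp_rot": TCP orientation; "force": force on the tool from outside, world axes, zero at the start; "wrist_torque": the same for the moment, N m; "grip_width": opening from 0.0 (shut) to 1.0 (fully open); "grip_force": force on a finger pad.
Only numpy, scipy, OpenCV 4.12 (cv2) and the standard library are available. Lean on these libraries where they do the work, as an engineer would, in place of code of your own. Each camera call takes 0.05 s, during which the arm holds its last target. There are 200 camera calls.

## Working session

There is one attempt and no reset: what is moved stays moved. The work goes in short steps, Python scripts to look and compute and a tool call to move; the robot and the scene stay as the last step left them, time stands still between calls to the robot, and variables do not carry over. Pictures are saved under pics/ and viewed, at most 10 in all, crops included, and the job is handed in when it is done.

Besides the shell and the picture viewer there is one more tool, called after ">>>" as name(argument=value, ...) on one line, values as JSON. drive_tool: Moves the arm, as the interface text tells. Its arguments: {"type":"object","properties":{"moves":{"type":"array","items":{"type":"object","properties":{"turn":{"type":"array","items":{"type":"number"}},"linear":{"type":"array","items":{"type":"number"}},"fingers":{"type":"number"}}}}},"required":["moves"]}

```bash
ls; mkdir -p pics; python3 - <<'E'
from plant import telemetry, imaging, bot
import cv2
o=telemetry.get_obs();print(o)
for n in("scene","top"):
    cv2.imwrite(f"pics/{n}0.png",imaging.capture(n));m=imaging.camera_model(n);print(n,m)
E
```

```text
pics
{'time': 0.0, 'joint_pos': array([ 1.14122555,  0.57650812,  0.02481845,  1.43789771, -0.01499836,
        1.1289833 , -0.05653458]), 'qd': array([-2.23445977e-04, -1.21368206e-03, -5.07513315e-04,  2.82101420e-04,
       -1.42017142e-04, -3.90846486e-05, -8.81695731e-05]), 'effort': array([-9.32436524e-05, -7.65751147e+01,  2.25017935e+00, -2.85967433e+01,
        1.52537070e-02,  1.26619422e-02,  3.96243900e-05]), 'ee_pos': array([ 228.65082072, -634.64802583,  244.46181292]), 'tcp_rot': array([-7.87302579e-04,  9.85090306e-01,  1.72036154e-01, -1.73505137e-04]), 'force': array([0.8745313 , 0.03396389, 0.38408813]), 'wrist_torque': array([0.00750895, 0.02367908, 0.01933288]), 'grip_force': 0.0, 'grip_width': 0.9999904422897143}
scene {'K': array([[446.27295569,   0.        , 328.70752596],
       [  0.        , 446.27295569, 233.85609434],
       [  0.        ,   0.        ,   1.        ]]), 'world_from_camera': array([[-7.80998599e-01,  3.85074400e-01, -4.91689835e-01,
         9.11280465e+02],
       [ 6.24429129e-01,  4.95810963e-01, -6.03539355e-01,
         4.85577257e+02],
       [ 1.13776561e-02, -7.78388846e-01, -6.27679339e-01,
         5.50176769e+02],
       [ 0.00000000e+00,  0.00000000e+00,  0.00000000e+00,
         1.00000000e+00]])}
top {'K': array([[466.10030414,   0.        , 323.23168269],
       [  0.        , 466.10030414, 232.41096394],
       [  0.        ,   0.        ,   1.        ]]), 'world_from_camera': array([[-4.69825533e-05, -9.83556991e-01,  1.80598017e-01,
         3.91989406e+02],
       [-9.99999738e-01,  1.76547683e-04,  7.01348602e-04,
         6.47986919e+01],
       [-7.21700482e-04, -1.80597937e-01, -9.83556742e-01,
         1.04780948e+03],
       [ 0.00000000e+00,  0.00000000e+00,  0.00000000e+00,
         1.00000000e+00]])}
```

View pics/top0.png

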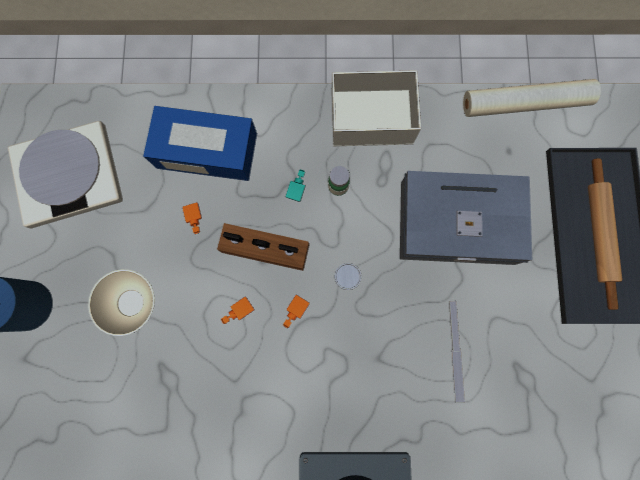

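View pics/scene0.png

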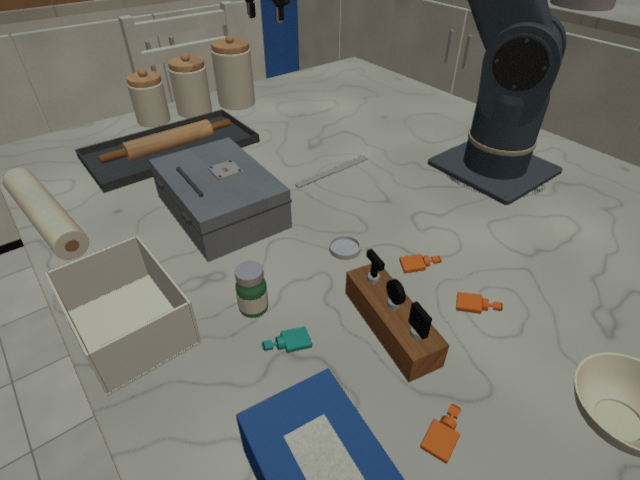

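Scene picture: the stand holds T (375,262), disc (396,293) and square (420,322). The look-alikes lying about are orange at (415,263), (478,302) and (441,438), and turquoise at (290,340). I choose the black square at (420,322), which is (233,238) in the top view. One crop to check this.

```bash
python3 - <<'E'
import cv2,numpy as np
s=cv2.imread("pics/scene0.png");t=cv2.imread("pics/top0.png")
a=cv2.resize(s[230:380,330:460],None,fx=3,fy=3)   
b=cv2.resize(t[215:280,210:315],None,fx=3.8,fy=3.8)
c=cv2.resize(t[200:245,450:490],None,fx=5,fy=5)
W=np.zeros((600,800,3),np.uint8)
W[:a.shape[0],:a.shape[1]]=a;W[:b.shape[0],395:395+b.shape[1]]=b;W[300:300+c.shape[0],420:420+c.shape[1]]=c
cv2.imwrite("pics/crop1.png",W)
E
```

```text
(no output)
```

View pics/crop1.png

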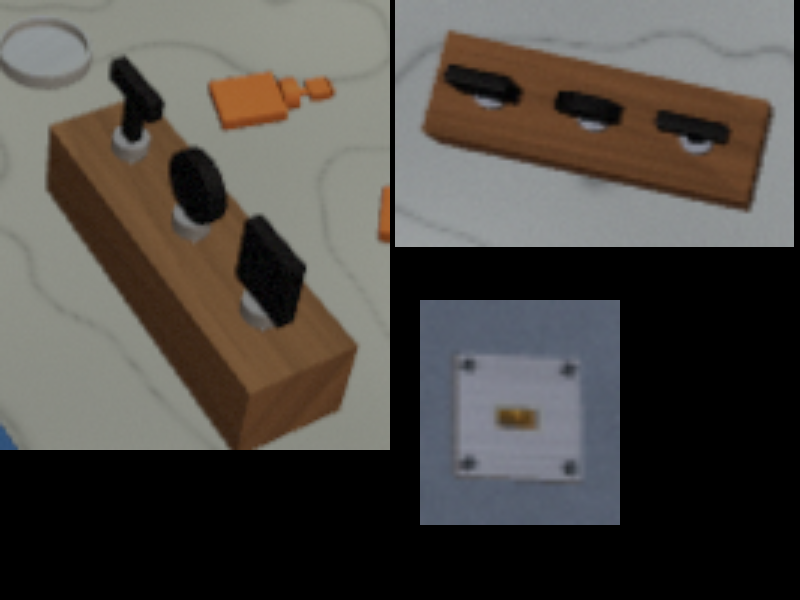

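The crop confirms it: the square head is at the stand's left end in the top view (233,237), and the keyhole is at (469.4,223.6) in the top view.

```bash
cat > h.py <<'E'
import numpy as np, cv2
from scipy.spatial.transform import Rotation as R
from plant import telemetry, imaging
def ray(m,u,v):
    T=m["world_from_camera"];d=T[:3,:3]@np.linalg.solve(m["K"],[u,v,1]);return T[:3,3],d
def onz(m,u,v,z):
    o,d=ray(m,u,v);return o+d*(z-o[2])/d[2]
def pix(m,p):
    T=m["world_from_camera"];q=m["K"]@(T[:3,:3].T@(np.asarray(p,float)-T[:3,3]));return q[:2]/q[2]
def pose():
    o=telemetry.get_obs();q=o["tcp_rot"];return o,R.from_quat(np.r_[q[1:],q[0]])
E
python3 - <<'E'
from h import *
m=imaging.camera_model("top");s=imaging.camera_model("scene")
np.set_printoptions(precision=1,suppress=True)
for n,u,v,z in [("standTL",223.7,223.4,50),("standTR",308.9,241.8,50),("standBR",303.4,268.5,50),("bow",233.2,237.4,80),("kh",469.4,223.6,95)]+[("pl",450+(a-420)/5,200+(b-300)/5,95) for a,b in((457,355),(580,360),(583,480),(456,473))]:
    print(n,onz(m,u,v,z))
print("bow scene",onz(s,420,320,80), "kh scene",onz(s,224.5,170,95))
o,r=pose();print(r.as_matrix())
w=imaging.camera_model("wrist");T=w["world_from_camera"];print(T,r.as_matrix().T@(T[:3,3]-o["ee_pos"]), r.as_matrix().T@T[:3,:3])
E
```

```text
standTL [595.3 283.   50. ]
standTR [554.5  96.6  50. ]
standBR [496.5 108.1  50. ]
bow [559.  255.2  80. ]
kh [ 585.6 -239.3   95. ]
pl [ 612.5 -215.7   95. ]
pl [ 610.4 -267.1   95. ]
pl [ 559.3 -265.2   95. ]
pl [ 562.3 -212.7   95. ]
bow scene [561.4 255.2  80. ] kh scene [ 591.6 -233.9   95. ]
[[ 0.9  0.3 -0. ]
 [ 0.3 -0.9  0. ]
 [-0.  -0.  -1. ]]
[[   0.3   -0.9   -0.3  305.9]
 [  -0.9   -0.3   -0.1 -608.4]
 [  -0.     0.3   -0.9  372.8]
 [   0.     0.     0.     1. ]] [  81.6    1.3 -128.2] [[-0.  -0.9 -0.3]
 [ 1.  -0.  -0. ]
 [-0.  -0.3  0.9]]
```

>>> drive_tool(moves=[{"turn": [0,0,-6.77],"linear": [0,0,0],"fingers": 1},{"turn": [0,0,-6.77],"linear": [0,0,0],"fingers": 1},{"turn": [0,0,-6.77],"linear": [0,0,0],"fingers": 1},{"turn": [0,0,-6.77],"linear": [0,0,0],"fingers": 1},{"turn": [0,0,-6.77],"linear": [0,0,0],"fingers": 1},{"turn": [0,0,-6.77],"linear": [0,0,0],"fingers": 1},{"turn": [0,0,-6.77],"linear": [0,0,0],"fingers": 1},{"turn": [0,0,-6.77],"linear": [0,0,0],"fingers": 1},{"turn": [0,0,-6.77],"linear": [0,0,0],"fingers": 1},{"turn": [0,0,-6.77],"linear": [0,0,0],"fingers": 1}])

```text
time: 0.93
ee_pos: [228.6, -634.8, 244.8]
tcp_rot: [-0.0, 0.72, 0.694, 0.0]
force: [0.2, -0.5, 0.1]
grip_width: 1.003
grip_force: 0.0
```

>>> drive_tool(moves=[{"linear": [31,26,0],"turn": [0,0,0],"fingers": 1},{"linear": [31,26,0],"turn": [0,0,0],"fingers": 1},{"linear": [31,26,0],"turn": [0,0,0],"fingers": 1},{"linear": [31,26,0],"turn": [0,0,0],"fingers": 1},{"linear": [31,26,0],"turn": [0,0,0],"fingers": 1},{"linear": [31,26,0],"turn": [0,0,0],"fingers": 1},{"linear": [31,26,0],"turn": [0,0,0],"fingers": 1},{"linear": [31,26,0],"turn": [0,0,0],"fingers": 1},{"linear": [31,26,0],"turn": [0,0,0],"fingers": 1},{"linear": [31,26,0],"turn": [0,0,0],"fingers": 1},{"linear": [31,26,0],"turn": [0,0,0],"fingers": 1}])

```text
time: 1.85
ee_pos: [530.2, -305.1, 245.1]
tcp_rot: [-0.0, 0.722, 0.692, -0.0]
force: [0.1, -0.7, -0.2]
grip_width: 1.004
grip_force: 0.0
```

>>> drive_tool(moves=[{"linear": [34,28,0],"turn": [0,0,0],"fingers": 1},{"linear": [34,28,0],"turn": [0,0,0],"fingers": 1},{"linear": [0,0,20],"turn": [0,0,0],"fingers": 1},{"linear": [0,0,0],"turn": [0,0,0],"fingers": 1},{"linear": [0,0,0],"turn": [0,0,0],"fingers": 1}])

```text
time: 2.27
ee_pos: [584.3, -244.6, 224.2]
tcp_rot: [-0.001, 0.722, 0.692, -0.001]
force: [0.5, -0.5, 0.5]
grip_width: 0.998
grip_force: 0.0
```

```bash
python3 - <<'E'
from h import *
o,r=pose();m=imaging.camera_model("wrist");im=imaging.capture("wrist")
cv2.imwrite("pics/w1.png",im);np.savez("w1.npz",K=m["K"],world_from_camera=m["world_from_camera"])
print(o["time"],o["ee_pos"],o["tcp_rot"],abs(o["qd"]).max(),pix(m,[585.6,-239.3,95]))
E
```

```text
2.2667 [ 584.29662321 -244.61344655  224.16001212] [-0.00120366  0.7220496   0.69183963 -0.00092108] 0.03240272577332128 [311.34570016 226.36130231]
```

View pics/w1.png

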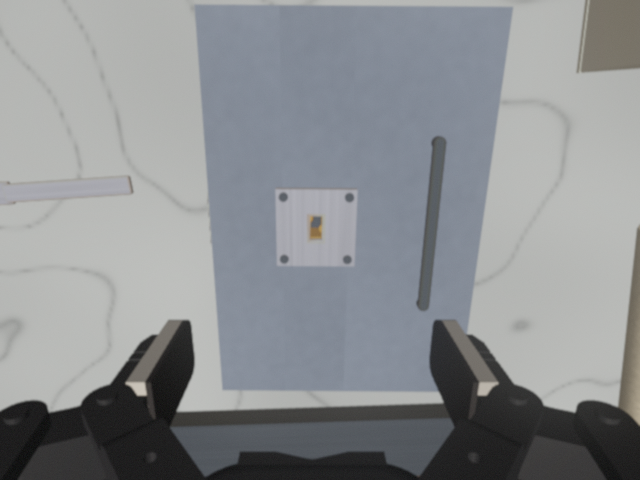

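The wrist picture shows the lock plate with corners at about (276,190), (357,190), (278,266) and (354,266), and the slot at (316,228). The bar handle is at (432,225).

```bash
python3 - <<'E'
from h import *
m=np.load("w1.npz");im=cv2.imread("pics/w1.png")
np.set_printoptions(precision=2,suppress=True)
hsv=cv2.cvtColor(im,cv2.COLOR_BGR2HSV)
g=im[150:310,240:400].astype(int)
plate=((g.min(2)>150)*255).astype(np.uint8);plate=cv2.morphologyEx(plate,cv2.MORPH_CLOSE,np.ones((25,25)))
c=max(cv2.findContours(plate,0,2)[0],key=cv2.contourArea);c=c.reshape(-1,2)+[240,150]
W=np.array([onz(m,*p,95)[:2] for p in c]).astype(np.float32);print("plate",cv2.minAreaRect(W))
h=hsv[200:255,295:340];mk=(h[...,1]>110).astype(np.uint8)
n,l,st,ce=cv2.connectedComponentsWithStats(mk);i=1+st[1:,4].argmax();x,y,w,hh=st[i][:4]
print("slot px",x+295,y+200,w,hh,onz(m,x+295+w/2-.5,y+200+hh/2-.5,95))
s=cv2.inRange(hsv,(105,40,110),(125,120,190));s=cv2.morphologyEx(s,cv2.MORPH_CLOSE,np.ones((45,45)))
c=max(cv2.findContours(s[:400],0,2)[0],key=cv2.contourArea).reshape(-1,2)
W=np.array([onz(m,*p,90)[:2] for p in c]).astype(np.float32);print("lid",cv2.minAreaRect(W))
E
```

```text
plate ((588.3330688476562, -240.92433166503906), (52.19894790649414, 52.127445220947266), 87.2726058959961)
slot px 311 226 10 12 [ 588.16 -242.9    95.  ]Traceback (most recent call last):
  File "<stdin>", line 13, in <module>
ValueError: max() iterable argument is empty
```

>>> drive_tool(moves=[{"turn": [0,0,4.95],"linear": [0,0,0],"fingers": 1},{"turn": [0,0,4.95],"linear": [0,0,0],"fingers": 1},{"linear": [37,-10.2,0],"turn": [0,0,0],"fingers": 1},{"linear": [37,-10.2,0],"turn": [0,0,0],"fingers": 1},{"linear": [37,-10.2,0],"turn": [0,0,0],"fingers": 1},{"linear": [37,-10.2,0],"turn": [0,0,0],"fingers": 1},{"linear": [37,-10.2,0],"turn": [0,0,0],"fingers": 1},{"linear": [37,-10.2,0],"turn": [0,0,0],"fingers": 1},{"linear": [37,-10.2,0],"turn": [0,0,0],"fingers": 1},{"linear": [37,-10.2,0],"turn": [0,0,0],"fingers": 1},{"linear": [37,-10.2,0],"turn": [0,0,0],"fingers": 1},{"linear": [37,-10.2,0],"turn": [0,0,0],"fingers": 1}])

```text
time: 3.32
ee_pos: [565.1, 138.4, 226.6]
tcp_rot: [0.001, 0.78, 0.625, 0.001]
force: [1.2, 0.4, 0.4]
grip_width: 0.998
grip_force: 0.0
```

>>> drive_tool(moves=[{"linear": [38,-10,0],"turn": [0,0,0],"fingers": 1},{"linear": [38,-10,0],"turn": [0,0,0],"fingers": 1},{"linear": [38,-10,0],"turn": [0,0,0],"fingers": 1},{"linear": [0,0,0],"turn": [0,0,0],"fingers": 1},{"linear": [0,0,0],"turn": [0,0,0],"fingers": 1}])

```text
time: 3.73
ee_pos: [559.9, 257.9, 226.1]
tcp_rot: [-0.0, 0.778, 0.628, 0.001]
force: [1.8, -1.0, -1.3]
grip_width: 0.998
grip_force: 0.0
```

```bash
python3 - <<'E'
from h import *
o,r=pose();m=imaging.camera_model("wrist");im=imaging.capture("wrist")
cv2.imwrite("pics/w2.png",im);np.savez("w2.npz",K=m["K"],world_from_camera=m["world_from_camera"])
print(o["time"],o["ee_pos"],o["tcp_rot"],abs(o["qd"]).max(),pix(m,[558.4,255,100]),pix(m,[558.4,255,80]))
E
```

```text
3.7333 [559.85982969 257.9413159  226.12116961] [-2.17312735e-04  7.78491050e-01  6.27655289e-01  6.90799956e-04] 0.05075989010342525 [307.61901425 240.94962809] [307.8601099  232.04030163]
```

View pics/w2.png

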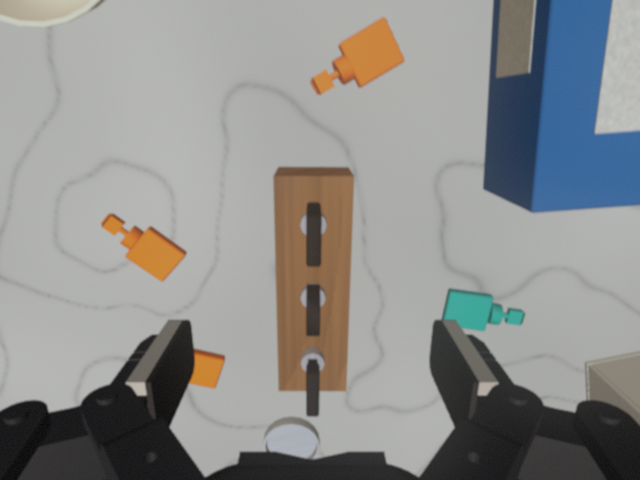

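The wrist picture shows the square key's head at cols 307–320, rows 203–266, upright in the image, so its yaw matches. It lies about 6 px right of the top-camera estimate. I'll measure it, along with the gripper's own centre line.

```bash
python3 - <<'E'
from h import *
np.set_printoptions(precision=2,suppress=True)
m=np.load("w2.npz");im=cv2.imread("pics/w2.png")
T=m["world_from_camera"];o=telemetry.get_obs();r=pose()[1]
print("centreline cols",[pix(m,o["ee_pos"]+r.apply([0,0,z])) for z in(-13,0,126)],m["K"][0])
# pads: dark/bright inner edges per row
g=cv2.cvtColor(im,cv2.COLOR_BGR2GRAY)
for row in(325,340,350):
    print(row,"pad edges",np.where(g[row,100:230]<60)[0].max()+100,np.where(g[row,400:520]<60)[0].min()+400)
for row in(215,230,245,258):
    d=np.where(g[row,290:340]<70)[0]+290;print(row,d.min(),d.max())
col=g[190:285,313];d=np.where(col<70)[0]+190;print("rows",d.min(),d.max())
hsv=cv2.cvtColor(im,cv2.COLOR_BGR2HSV);w=((hsv[...,0]<18)&(hsv[...,1]>90)&(hsv[...,2]<200))
for row in(190,280,370):
    d=np.where(w[row,240:400])[0]+240;print("stand",row,d.min(),d.max(),onz(m,d.min()-.5,row,50),onz(m,d.max()+.5,row,50))
for v in (206,266):print(onz(m,313.5,v,100))
E
```

```text
centreline cols [array([309.75, 369.37]), array([309.91, 347.4 ]), array([310.7 , 239.61])] [412.14   0.   311.61]
325 pad edges 189 435
340 pad edges 191 433
350 pad edges 193 432
215 307 320
230 308 319
245 307 320
258 307 320
rows 203 265
stand 190 275 352 [538.94 283.51  50.  ] [595.85 271.12  50.  ]
stand 280 277 348 [523.   212.33  50.  ] [579.42 200.04  50.  ]
stand 370 279 345 [504.52 129.78  50.  ] [561.2  117.42  50.  ]
[567.04 276.89 100.  ]
[558.45 237.12 100.  ]
```

>>> drive_tool(moves=[{"linear": [-2.9,1.8,20],"turn": [0,0,0],"fingers": 1},{"linear": [0,0,28],"turn": [0,0,0],"fingers": 1},{"linear": [0,0,28],"turn": [0,0,0],"fingers": 1},{"linear": [0,0,28],"turn": [0,0,0],"fingers": 1},{"linear": [0,0,24],"turn": [0,0,0],"fingers": 1},{"linear": [0,0,20],"turn": [0,0,0],"fingers": 1},{"linear": [0,0,0],"turn": [0,0,0],"fingers": 0.3},{"linear": [0,0,0],"turn": [0,0,0],"fingers": 0.0},{"linear": [0,0,0],"turn": [0,0,0],"fingers": -0.2}])

```text
time: 4.53
ee_pos: [562.3, 252.0, 78.8]
tcp_rot: [0.0, 0.78, 0.626, 0.001]
force: [-0.6, 0.1, -0.7]
grip_width: 0.601
grip_force: 0.0
```

```bash
python3 - <<'E'
from h import *
o,r=pose();m=imaging.camera_model("wrist");im=imaging.capture("wrist")
cv2.imwrite("pics/w3.png",im)
print(o["time"],o["ee_pos"],o["tcp_rot"],o["grip_width"],o["force"],pix(m,o["ee_pos"]+r.apply([0,0,-22])))
E
```

```text
4.5333 [562.34500598 251.96787619  78.80753902] [4.35071933e-04 7.79926955e-01 6.25869920e-01 7.73450311e-04] 0.6012721522730191 [-0.6251985   0.08751758 -0.67249216] [306.03651385 381.27703835]
```

View pics/w3.png

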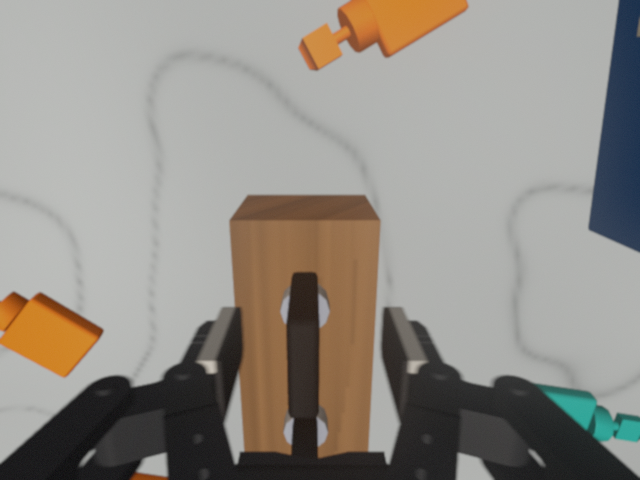

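The pads' mid-line is at col 312.5, with the black square head at cols 287–319 (mid 303) above its shoulder at (304,308). The key is therefore about 3 mm to −y of the tool, which agrees with the top camera, so the wrist view reads about 3 mm off in tool y. I'll correct for that and close.

>>> drive_tool(moves=[{"linear": [2,-3,0],"turn": [0,0,0],"fingers": -0.2},{"linear": [0,0,0],"turn": [0,0,0],"fingers": -0.4},{"linear": [0,0,0],"turn": [0,0,0],"fingers": -1},{"linear": [0,0,0],"turn": [0,0,0],"fingers": -1},{"linear": [0,0,0],"turn": [0,0,0],"fingers": -1},{"linear": [0,0,0],"turn": [0,0,0],"fingers": -1},{"linear": [0,0,0],"turn": [0,0,0],"fingers": -1},{"linear": [0,0,0],"turn": [0,0,0],"fingers": -1}])

```text
time: 5.25
ee_pos: [558.9, 255.9, 78.1]
tcp_rot: [0.0, 0.779, 0.627, 0.001]
force: [-1.0, -0.2, 6.5]
grip_width: 0.108
grip_force: 58.5
```

```bash
python3 - <<'E'
from h import *
o,r=pose();print(o)
E
```

```text
{'time': 5.25, 'joint_pos': array([-0.32208021,  0.67906398, -0.29487175,  1.77774967,  0.27907406,
        0.72465427, -0.98139994]), 'qd': array([-1.26242547e-03, -1.24673131e-03,  2.53766010e-04,  8.60475261e-04,
        1.01862323e-03,  1.72801829e-03, -6.67857653e-05]), 'effort': array([ 1.83170359e-01, -7.12484550e+01, -3.12882856e+00, -1.93065566e+01,
        1.75046842e-01, -3.92652797e-01,  2.38402652e-03]), 'ee_pos': array([558.85700146, 255.94884927,  78.1128847 ]), 'tcp_rot': array([1.04251004e-04, 7.79233624e-01, 6.26733323e-01, 5.38152889e-04]), 'force': array([-1.0179578 , -0.20910579,  6.49434595]), 'wrist_torque': array([-0.07236049,  0.31493131, -0.01258195]), 'grip_force': 58.51048171520233, 'grip_width': 0.108401178196693}
```

>>> drive_tool(moves=[{"linear": [0,0,-5],"turn": [0,0,0],"fingers": -1},{"linear": [0,0,-10],"turn": [0,0,0],"fingers": -1},{"linear": [0,0,-15],"turn": [0,0,0],"fingers": -1},{"linear": [0,0,-20],"turn": [0,0,0],"fingers": -1},{"linear": [0,0,-30],"turn": [0,0,0],"fingers": -1},{"linear": [0,0,-30],"turn": [0,0,0],"fingers": -1},{"linear": [0,0,-10],"turn": [0,0,-5],"fingers": -1},{"linear": [0,0,0],"turn": [0,0,-4.7],"fingers": -1},{"linear": [0,0,0],"turn": [0,0,0],"fingers": -1},{"linear": [0,0,0],"turn": [0,0,0],"fingers": -1}])

```text
time: 6.08
ee_pos: [558.3, 255.4, 197.7]
tcp_rot: [-0.0, 0.724, 0.689, -0.0]
force: [0.1, -0.2, -0.4]
grip_width: 0.109
grip_force: 59.0
```

```bash
python3 - <<'E'
from h import *
o,r=pose();print(o["time"],o["ee_pos"],r.as_matrix(),o["grip_width"],o["grip_force"],o["force"])
for t in [(586.3,-239.8)]: print(r.inv().apply(np.r_[t,190]-o["ee_pos"]))
E
```

```text
6.0833 [558.29355665 255.38203252 197.66396104] [[ 4.94547396e-02  9.98776318e-01 -3.09566223e-04]
 [ 9.98776364e-01 -4.94547175e-02  7.86192636e-05]
 [ 6.32135485e-05 -3.13075522e-04 -9.99999949e-01]] 0.10869400269629098 58.97735059261322 [ 0.07030159 -0.18436563 -0.37544458]
[-493.19154292   52.46365928    7.61635996]
```

>>> drive_tool(moves=[{"linear": [-20,2,0],"turn": [0,0,0],"fingers": -1},{"linear": [-40,4,0],"turn": [0,0,0],"fingers": -1},{"linear": [-40,4,0],"turn": [0,0,0],"fingers": -1},{"linear": [-40,4,0],"turn": [0,0,0],"fingers": -1},{"linear": [-40,4,0],"turn": [0,0,0],"fingers": -1},{"linear": [-40,4,0],"turn": [0,0,0],"fingers": -1},{"linear": [-40,4,0],"turn": [0,0,0],"fingers": -1},{"linear": [-40,4,0],"turn": [0,0,0],"fingers": -1},{"linear": [-40,4,0],"turn": [0,0,0],"fingers": -1},{"linear": [-40,4,0],"turn": [0,0,0],"fingers": -1},{"linear": [-40,5,0],"turn": [0,0,0],"fingers": -1},{"linear": [-40,5,0],"turn": [0,0,0],"fingers": -1}])

```text
time: 7.08
ee_pos: [584.2, -208.0, 196.8]
tcp_rot: [-0.001, 0.725, 0.689, -0.0]
force: [0.2, 0.2, -0.2]
grip_width: 0.111
grip_force: 59.0
```

>>> drive_tool(moves=[{"linear": [-20,4,0],"turn": [0,0,0],"fingers": -1},{"linear": [-13,3,15],"turn": [0,0,0],"fingers": -1},{"linear": [0,0,17],"turn": [0,0,0],"fingers": -1},{"linear": [0,0,0],"turn": [0,0,0],"fingers": -1},{"linear": [0,0,0],"turn": [0,0,0],"fingers": -1},{"linear": [0,0,0],"turn": [0,0,0],"fingers": -1}])

```text
time: 7.58
ee_pos: [590.7, -237.8, 165.4]
tcp_rot: [-0.0, 0.723, 0.691, 0.0]
force: [-0.3, -0.6, -1.9]
grip_width: 0.113
grip_force: 59.0
```

```bash
python3 - <<'E'
from h import *
o,r=pose();m=imaging.camera_model("wrist");im=imaging.capture("wrist");sc=imaging.capture("scene");ms=imaging.camera_model("scene")
cv2.imwrite("pics/w4.png",im);cv2.imwrite("pics/s4.png",sc);np.savez("w4.npz",K=m["K"],world_from_camera=m["world_from_camera"])
print(o["time"],o["ee_pos"],o["tcp_rot"],o["grip_width"])
tip=o["ee_pos"]-[0,0,50];print(pix(m,tip),pix(ms,tip),pix(m,[586,-239.6,95]),pix(ms,[586,-239.6,95]))
u,v=pix(ms,tip).astype(int)
s=cv2.resize(sc[v-60:v+50,u-65:u+65],None,fx=3,fy=3)
W=np.zeros((480,800,3),np.uint8);W[:330,:390]=s;W[:480,400:]=cv2.resize(im[120:360,210:410],None,fx=2,fy=2)
cv2.imwrite("pics/c4.png",W)
E
```

```text
7.5833 [ 590.73089973 -237.75573524  165.38149944] [-4.63566207e-04  7.23069152e-01  6.90775453e-01  2.45942803e-04] 0.11319073762425384
[308.25507075 283.97187353] [222.54466708 159.93108799] [299.64376163 271.55933776] [225.6633087  167.92245907]
```

View pics/c4.png

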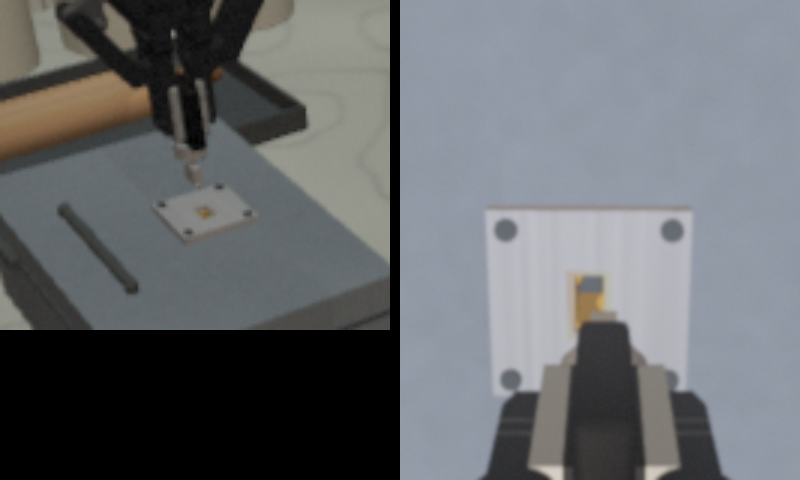

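The wrist crop shows the slot and plate mid at col 588 (u=304) and the key at col 603 (u=311.5), so the key is about 3.8 mm too far in +x. I'll work out the y offset the same way.

```bash
python3 - <<'E'
from h import *
np.set_printoptions(precision=2,suppress=True)
m=np.load("w4.npz");o,r=pose();e=o["ee_pos"];print(e)
for dx in(-2,-1,0,1,2):
    print(dx,[pix(m,e+r.apply([dx+a,0,b]))[1] for a,b in((7,47),(5,50),(10,28.1))])
f=lambda c,rw:onz(m,(c-400)/2+210,rw/2+120,95)
a=f(487,210);b=f(691,208);c=f(494,395);d=f(688,395)
print(a,b,c,d,(a+b+c+d)/4, np.linalg.norm(a-b),np.linalg.norm(a-c))
im=cv2.imread("pics/w4.png");print(cv2.cvtColor(im,6)[262:292,306:318:2])
E
```

```text
[ 591.02 -238.24  166.14]
-2 [np.float64(278.2646965684595), np.float64(279.6671391287896), np.float64(289.69160445026046)]
-1 [np.float64(276.2526485442612), np.float64(277.6936983363164), np.float64(287.4769949067841)]
0 [np.float64(274.2339408627884), np.float64(275.7138438111924), np.float64(285.25423937571225)]
1 [np.float64(272.20854040513325), np.float64(273.72754423533456), np.float64(283.0232928292117)]
2 [np.float64(270.1764138324204), np.float64(271.7347680864268), np.float64(280.7841099069752)]
[ 564.3  -213.43   95.  ] [ 615.34 -215.27   95.  ] [ 561.52 -265.25   95.  ] [ 613.85 -267.66   95.  ] [ 588.75 -240.4    95.  ] 51.06561851572504 51.89220536362447
[[110 108 114 169 186 189]
 [109 110 114 169 185 187]
 [106 106 114 169 184 187]
 [111 111 118 169 185 187]
 [119 117 132 173 185 188]
 [125 126 147 176 184 187]
 [127 132 157 177 184 188]
 [126 140 163 178 184 187]
 [126 146 166 177 184 187]
 [127 147 167 178 185 187]
 [126 144 167 178 184 187]
 [126 138 162 176 184 187]
 [126 131 155 173 179 181]
 [130 131 143 157 162 164]
 [132 132 135 141 143 145]
 [133 132 133 133 135 136]
 [134 134 133 135 135 135]
 [127 127 128 127 130 128]
 [103 103 103 103 103 105]
 [ 76  75  73  73  74  74]
 [ 62  60  61  60  61  60]
 [ 56  57  56  56  59  57]
 [ 59  59  57  60  57  56]
 [ 56  57  59  56  62  58]
 [ 55  57  58  57  57  58]
 [ 59  56  56  58  55  57]
 [ 57  57  57  56  59  55]
 [ 57  59  56  57  57  58]
 [ 58  55  58  56  57  57]
 [ 57  54  57  55  57  55]]
```

>>> drive_tool(moves=[{"linear": [-2.1,-3.5,5],"turn": [0,0,0],"fingers": -1},{"linear": [0,0,8],"turn": [0,0,0],"fingers": -1},{"linear": [0,0,5],"turn": [0,0,0],"fingers": -1},{"linear": [0,0,0],"turn": [0,0,0],"fingers": -1},{"linear": [0,0,0],"turn": [0,0,0],"fingers": -1}])

```text
time: 8.1
ee_pos: [586.5, -241.2, 146.7]
tcp_rot: [-0.0, 0.723, 0.69, -0.0]
force: [-0.4, -0.1, -0.2]
grip_width: 0.109
grip_force: 59.0
```

```bash
python3 - <<'E'
from h import *
o,r=pose();m=imaging.camera_model("wrist");im=imaging.capture("wrist");sc=imaging.capture("scene")
print(o["time"],o["ee_pos"],o["tcp_rot"],o["force"])
s=cv2.resize(sc[120:210,170:280],None,fx=3.6,fy=3.6)
W=np.zeros((480,800,3),np.uint8);W[:324,:396]=s;W[:480,400:]=cv2.resize(im[160:400,210:410],None,fx=2,fy=2)
cv2.imwrite("pics/c5.png",W)
E
```

```text
8.1 [ 586.53266122 -241.21584713  146.72431067] [-4.83503326e-04  7.23494602e-01  6.90329844e-01 -1.86437027e-04] [-0.43269443 -0.13358212 -0.20503939]
```

View pics/c5.png

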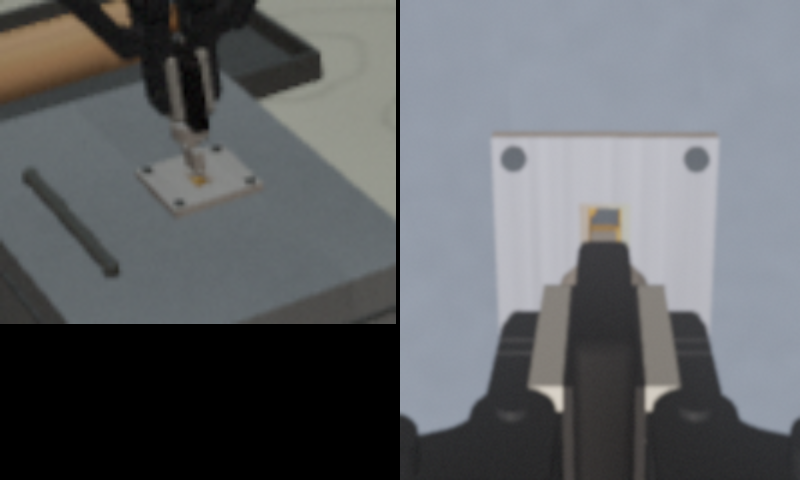

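The key and plate mid-lines now coincide (604 vs 605). In the scene view the tip sits just above the slot (199,175 vs 200,181). I'll nudge it +0.7 mm in y and go in.

>>> drive_tool(moves=[{"linear": [0.7,0.3,2],"turn": [0,0,0],"fingers": -1},{"linear": [0,0,2],"turn": [0,0,0],"fingers": -1},{"linear": [0,0,2],"turn": [0,0,0],"fingers": -1},{"linear": [0,0,2],"turn": [0,0,0],"fingers": -1},{"linear": [0,0,0],"turn": [0,0,0],"fingers": -1}])

```text
time: 8.62
ee_pos: [587.0, -240.3, 138.8]
tcp_rot: [-0.0, 0.723, 0.69, 0.0]
force: [1.0, 1.8, -0.6]
grip_width: 0.109
grip_force: 59.1
```

>>> drive_tool(moves=[{"linear": [0,0,2],"turn": [0,0,0],"fingers": -1},{"linear": [0,0,2],"turn": [0,0,0],"fingers": -1},{"linear": [0,0,2],"turn": [0,0,0],"fingers": -1},{"linear": [0,0,0],"turn": [0,0,0],"fingers": -1}])

```text
time: 8.95
ee_pos: [586.8, -240.2, 132.9]
tcp_rot: [-0.001, 0.723, 0.69, -0.0]
force: [-1.2, 2.4, -0.1]
grip_width: 0.105
grip_force: 59.3
```

>>> drive_tool(moves=[{"linear": [0,0,1],"turn": [0,0,3],"fingers": -1},{"linear": [0,0,1],"turn": [0,0,-6],"fingers": -1},{"linear": [0,0,1],"turn": [0,0,6],"fingers": -1},{"linear": [0,0,1],"turn": [0,0,-6],"fingers": -1},{"linear": [0,0,1],"turn": [0,0,6],"fingers": -1},{"linear": [0,0,1],"turn": [0,0,-6],"fingers": -1},{"linear": [0,0,1],"turn": [0,0,6],"fingers": -1},{"linear": [0,0,0],"turn": [0,0,-3],"fingers": -1},{"linear": [0,0,0],"turn": [0,0,0],"fingers": -1}])

```text
time: 9.7
ee_pos: [586.9, -240.1, 126.1]
tcp_rot: [-0.0, 0.723, 0.691, 0.0]
force: [0.2, 2.8, -0.9]
grip_width: 0.114
grip_force: 59.2
```

>>> drive_tool(moves=[{"linear": [0,0,1],"turn": [0,0,3],"fingers": -1},{"linear": [0,0,1],"turn": [0,0,-6],"fingers": -1},{"linear": [0,0,0.5],"turn": [0,0,6],"fingers": -1},{"linear": [0,0,0.5],"turn": [0,0,-6],"fingers": -1},{"linear": [0,0,0.5],"turn": [0,0,6],"fingers": -1},{"linear": [0,0,0],"turn": [0,0,-6],"fingers": -1},{"linear": [0,0,0],"turn": [0,0,3],"fingers": -1},{"linear": [0,0,0],"turn": [0,0,0],"fingers": -1}])

```text
time: 10.37
ee_pos: [587.2, -240.1, 123.2]
tcp_rot: [-0.0, 0.724, 0.689, 0.0]
force: [-1.2, 4.8, 3.8]
grip_width: 0.11
grip_force: 59.9
```

```bash
python3 - <<'E'
from h import *
o,r=pose();print(o["time"],o["ee_pos"],o["tcp_rot"],o["force"],o["wrist_torque"],o["joint_pos"])
sc=imaging.capture("scene");im=imaging.capture("wrist")
s=cv2.resize(sc[120:210,170:280],None,fx=3.6,fy=3.6)
W=np.zeros((480,800,3),np.uint8);W[:324,:396]=s;W[:480,400:]=cv2.resize(im[180:420,210:410],None,fx=2,fy=2)
cv2.imwrite("pics/c6.png",W)
E
```

```text
10.3667 [ 587.24825931 -240.11596927  123.16783294] [-1.39608573e-04  7.24307314e-01  6.89477189e-01  3.17164708e-04] [-1.21890002  4.80142404  3.78146906] [ 1.10227268  0.35056073 -0.04554631] [ 0.52009572  0.65000885 -0.33633857  1.6851461   0.26770842  0.85190178
  0.02068828]
```

View pics/c6.png

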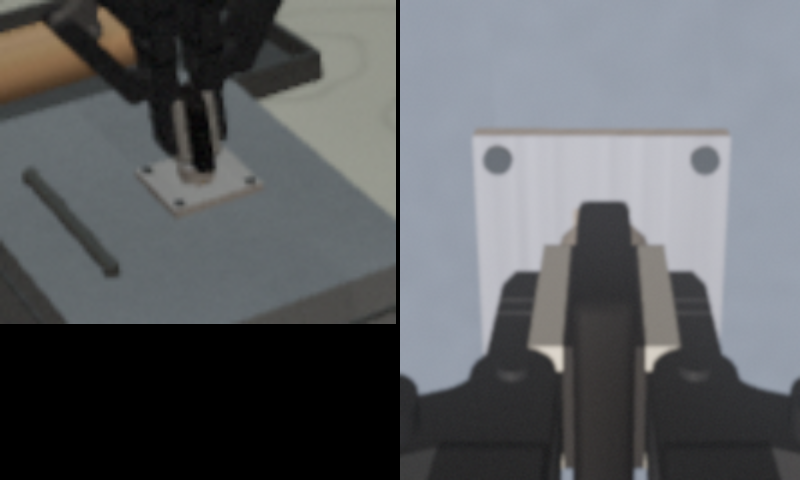

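The shoulder appears to be on the plate (TCP z 123.2, predicted 123.1). I'll press a little more with a wiggle to confirm, and ease the side force.

>>> drive_tool(moves=[{"linear": [0.7,0,0.5],"turn": [0,0,3],"fingers": -1},{"linear": [0,0,0.5],"turn": [0,0,-6],"fingers": -1},{"linear": [0,0,0.5],"turn": [0,0,6],"fingers": -1},{"linear": [0,0,0],"turn": [0,0,-3],"fingers": -1},{"linear": [0,0,0],"turn": [0,0,0],"fingers": -1}])

```text
time: 10.88
ee_pos: [587.4, -240.1, 123.1]
tcp_rot: [0.001, 0.723, 0.691, 0.0]
force: [-4.9, 4.8, 18.1]
grip_width: 0.106
grip_force: 62.1
```

It's a hard stop: force rose to 18 N with no further travel, so the key is home. Now turning clockwise, which is +z about the tool.

>>> drive_tool(moves=[{"linear": [0,0,0],"turn": [0,0,5],"fingers": -1},{"linear": [0,0,0],"turn": [0,0,5],"fingers": -1},{"linear": [0,0,0],"turn": [0,0,5],"fingers": -1},{"linear": [0,0,0],"turn": [0,0,5],"fingers": -1},{"linear": [0,0,0],"turn": [0,0,5],"fingers": -1},{"linear": [0,0,0],"turn": [0,0,5],"fingers": -1},{"linear": [0,0,0],"turn": [0,0,0],"fingers": -1}])

```text
time: 11.47
ee_pos: [587.2, -239.8, 123.1]
tcp_rot: [0.0, 0.879, 0.477, 0.0]
force: [-5.5, 4.9, 18.8]
grip_width: 0.107
grip_force: 61.9
```

```bash
python3 - <<'E'
from h import *
o,r=pose();print(o["time"],o["ee_pos"],r.as_matrix()[:2,0],np.degrees(np.arctan2(*r.as_matrix()[[1,0],0])),o["force"],o["wrist_torque"],o["joint_pos"][6],o["grip_width"])
E
```

```text
11.4667 [ 587.24277704 -239.80585008  123.08304552] [0.54449913 0.8387614 ] 57.00955732201443 [-5.51523837  4.88587871 18.77638672] [1.11805643 1.4379023  0.00387461] -0.4009613609082248 0.10715174887700504
```

>>> drive_tool(moves=[{"linear": [0,0,0],"turn": [0,0,5],"fingers": -1},{"linear": [0,0,0],"turn": [0,0,5],"fingers": -1},{"linear": [0,0,0],"turn": [0,0,5],"fingers": -1},{"linear": [0,0,0],"turn": [0,0,5],"fingers": -1},{"linear": [0,0,0],"turn": [0,0,5],"fingers": -1},{"linear": [0,0,0],"turn": [0,0,5],"fingers": -1},{"linear": [0,0,0],"turn": [0,0,5],"fingers": -1},{"linear": [0,0,0],"turn": [0,0,5],"fingers": -1},{"linear": [0,0,0],"turn": [0,0,5],"fingers": -1},{"linear": [0,0,0],"turn": [0,0,5],"fingers": -1},{"linear": [0,0,0],"turn": [0,0,5],"fingers": -1},{"linear": [0,0,0],"turn": [0,0,0],"fingers": -1}])

```text
time: 12.47
ee_pos: [587.3, -240.1, 123.1]
tcp_rot: [0.0, 1.0, 0.018, 0.001]
force: [-5.6, 5.4, 17.6]
grip_width: 0.105
grip_force: 61.9
```

```bash
cat > st.py <<'E'
from h import *
o,r=pose();print(o["time"],o["ee_pos"],np.degrees(np.arctan2(*r.as_matrix()[[1,0],0])),o["force"],o["wrist_torque"],o["joint_pos"][6],o["grip_width"],o["effort"][6])
E
python3 st.py
```

```text
12.4667 [ 587.34144455 -240.07721765  123.09436755] 2.015583324426568 [-5.64256645  5.42309089 17.55880313] [0.98106713 1.25966106 0.10797836] -1.1541529096969467 0.10520961800555012 -1.5764832124114037
```

>>> drive_tool(moves=[{"linear": [0,0,0],"turn": [0,0,2.5],"fingers": -1},{"linear": [0,0,0],"turn": [0,0,2.5],"fingers": -1},{"linear": [0,0,0],"turn": [0,0,2.5],"fingers": -1},{"linear": [0,0,0],"turn": [0,0,2],"fingers": -1},{"linear": [0,0,0],"turn": [0,0,2],"fingers": -1},{"linear": [0,0,0],"turn": [0,0,0],"fingers": -1},{"linear": [0,0,0],"turn": [0,0,0],"fingers": -1}])

```text
time: 13.05
ee_pos: [587.3, -240.2, 123.1]
tcp_rot: [0.0, 0.997, -0.08, 0.001]
force: [-5.0, 3.1, 16.9]
grip_width: 0.11
grip_force: 61.9
```

```bash
python3 st.py
```

```text
13.05 [ 587.34565847 -240.16985898  123.08574803] -9.184241699872162 [-5.01301539  3.12080893 16.94350882] [1.05278127 1.2157658  0.07548381] -1.3058409633578922 0.10994954909461963 -0.23105337750166655
```

>>> drive_tool(moves=[{"linear": [0,0,0],"turn": [0,0,1.5],"fingers": -1},{"linear": [0,0,0],"turn": [0,0,1.5],"fingers": -1},{"linear": [0,0,0],"turn": [0,0,1],"fingers": -1},{"linear": [0,0,0],"turn": [0,0,0],"fingers": -1},{"linear": [0,0,0],"turn": [0,0,0],"fingers": -1}])

```text
time: 13.47
ee_pos: [587.4, -240.2, 123.1]
tcp_rot: [0.0, 0.993, -0.115, 0.001]
force: [-5.0, 3.7, 17.5]
grip_width: 0.109
grip_force: 61.9
```

```bash
python3 st.py
```

```text
13.4667 [ 587.36880535 -240.20038485  123.0831924 ] -13.173617148298012 [-4.99011488  3.73263538 17.49008829] [1.03096675 1.18402065 0.21671909] -1.3598028946802592 0.10895304787444345 -0.2531380858272314
```

>>> drive_tool(moves=[{"linear": [0,0,0],"turn": [0,0,1],"fingers": -1},{"linear": [0,0,0],"turn": [0,0,1],"fingers": -1},{"linear": [0,0,0],"turn": [0,0,0],"fingers": -1},{"linear": [0,0,0],"turn": [0,0,0],"fingers": -1}])

```text
time: 13.8
ee_pos: [587.4, -240.2, 123.1]
tcp_rot: [0.0, 0.991, -0.132, 0.001]
force: [-4.7, 3.7, 17.2]
grip_width: 0.108
grip_force: 61.9
```

```bash
python3 st.py; sed -i 's/^/#/' /dev/null; python3 - <<'E'
from h import *
sc=imaging.capture("scene");im=imaging.capture("wrist")
s=cv2.resize(sc[120:210,170:280],None,fx=3.6,fy=3.6)
W=np.zeros((480,800,3),np.uint8);W[:324,:396]=s;W[:480,400:]=cv2.resize(im[180:420,210:410],None,fx=2,fy=2)
cv2.imwrite("pics/c7.png",W)
E
```

```text
13.8 [ 587.35680951 -240.18562961  123.07438568] -15.164697599847411 [-4.70350051  3.72471598 17.17542275] [1.04766541 1.10215027 0.21056828] -1.386761445678024 0.10795208375498619 -0.324815958738327sed: couldn't edit /dev/null: not a regular file
```

View pics/c7.png

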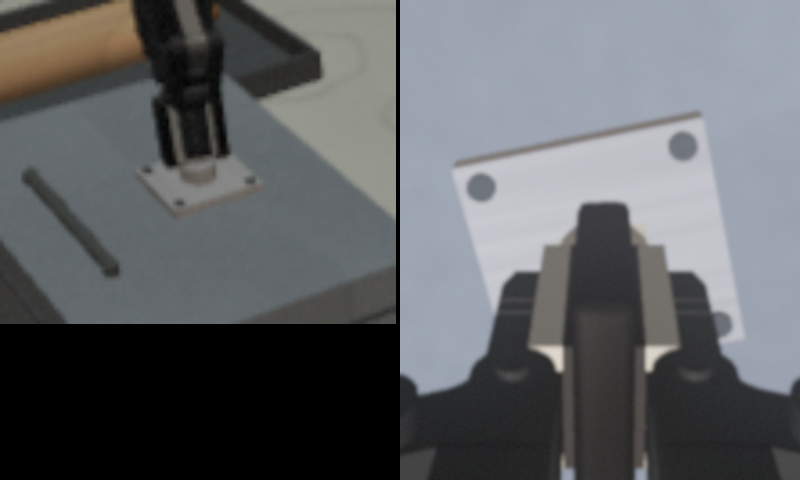

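The key is seated with its shoulder on the plate and its head still square between the pads. It has turned about 102° with only about 6° of play, and the torque is above the spring's 0.11 N m, so it is against the stop.

```bash
python3 -c "
from plant import bot
print(bot.close_job())"
```

```text
the job is handed in; nothing more can be done
None
```

The square-headed key is fully home in the cash box lock and turned clockwise to its stop, with the arm still gripping and holding it; I moved nothing else, and the job was handed in at about 14 s (the hand-in gave no verdict).

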